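# Seat the camshaft-housing cover that rocks on its dowels

### The arm

A 6-joint arm with a two-finger parallel gripper is mounted at the origin on a cart in front of the work surface, level with it; the furniture and walls round the work are solid. World frame = base frame: x ahead of the robot, y to its left, z up, the work surface at z = 0. Lengths are in mm, angles in rad, forces in N, time in s.
With the tool pointing down it reaches from about 325 to 850 mm from the base axis. Payload 4.4 kg.
Tool frame: the origin (TCP) lies at the very end of the fingers, on their centre line; the grasp point (between the pads) lies 19 mm behind it; x points along the fingers, y is the direction in which the jaws open and shut, and the axes are right-handed (so a half turn about x gives the same grasp; the last joint's range is limited). The gripper opens to 94 mm and grips with 3 to 60 N. Pads are 16 mm wide; open, the fingers measure 119 mm over their backs; the gripper's body (75 mm by 177 mm) begins 78 mm behind the grasp point.
Start: joints at [1.185, 0.207, 1.542, -0, 1.393, -0.15], TCP at [134.342, 559.088, 205.447] pointing down, gripper open.
Joint ranges: [-2.73, 2.73], [-0.86, 2.22], [0.23, 2.46], [-1.11, 4.25], [0.08, 2.63], [-2.82, 2.82]. Speed limits (rad/s): [2.79, 2.79, 3.14, 3.14, 3.14, 3.14].

### API

Orientations are given as a unit quaternion [x, y, z, w].
In Python, from workcell import * gives the robot as it stands.
- The arm moves only by the shell command python3 -m inch 'ROWS'. ROWS is JSON, a list of rows, each a list of 7 numbers: the closure in counts, from 0 (fully open) to 255 (shut), then the shift along the tool's x, y, z in mm, then the turn, a rotation vector about the tool's x, y, z in degrees. A call has 1 to 10 rows; each row shifts and turns the pose as measured when the row begins, along the tool's axes as they then stand; what a row does not reach is not made up. A row lasts 1/8 s, in which the tool goes at most 62.5 mm and 10.7 degrees, less where a joint would pass 70% of its speed; a pose out of reach is approached as far as the arm can. A call with a gripper value outside its range is refused whole. The fingers move at their own pace and stop on an object; the grip force is fixed at half the most. Time passes only in rows, so rows that do not move let the fingers close. It gives the time, the measured TCP pose, the force and the opening at its end, in the units of the state.
- get_obs(): the state, without advancing time (a new reading comes with each control period).
- read_camera(name): name is "side" or "top"; returns the picture (400x640x3 uint8, red, green, blue); there is no depth.
- camera_model(name): a dict with "vfov" (degrees; the focal length in pixels is half the picture's height over the tangent of half this angle, whatever the lens; pixels are square), "cx", "cy" (the principal point, pixels), "k1" (the pictures are not rectified: a ray, as slopes to the right and down, at radius r is drawn at 1 + k1 r^2 times it, then the intrinsics apply), "position" and "rotation" of the camera in the world. Camera axes: x right, y up, looking along -z (the intrinsics and any distortion apply to the point x, -y, -z); pixel columns grow to the right and rows downward; lengths in mm; the calibration is good to about 2 mm. A picture is of the moment at which its call begins. camera_model takes no time and is no camera call.
- sign_off(): hands the job in, once; it reports no verdict.
The state is a dict: "t": time; "qpos": joint angles; "joint_vel": joint speeds; "effort": joint torques, N m; "ee_pos": TCP position; "eef_rot": TCP orientation; "wrist_force": force on the tool from outside, world axes, zero at the start; "ft_torque": the same for the moment, N m; "grip_width": finger opening in mm.
Only numpy, scipy, OpenCV 4.12 (cv2) and the standard library are available. Lean on these libraries where they do the work, as an engineer would, in place of code of your own. Each camera call takes 0.05 s, during which the arm holds its last target.

### The job

Before the screws go in, check the four inspection covers on the camshaft housing: press down on their near left corners with a fingertip until you find the one that rocks under the press, because it is riding on its dowels beside its bay. Then push that cover sideways along the row until its dowels drop into their holes, so that all four covers lie flush and level on the housing. Do not lift any cover, and leave the loose things beside the housing where they are.

Things in the scene. Friction and masses are not known exactly. Their poses are not given: they have to be found in the camera images.
- housing: fixed cast camshaft housing, dark blue-green, 420 mm long (its y, along the row, within 0.25 rad of world y) x 150 (its x); shaft end 45 mm out at -y. Origin: centre of its underside, on the bench. Flat top 78 mm up; four bays at x = 0, y = -138, -46, 46, 138 mm. Guide shoulders along the row, inner faces at x = +-43.25 mm, rise 8 mm above the top: a cover can slide only along the row
- cover_a: one of four identical covers (in any order; any may be the loose one): aluminium plate 84 (x) x 70 (y, along the row) x 11 mm, about 0.4 kg, axes as the housing's, origin at the centre of its underside. A brass breather plug 22 mm across stands on its middle, top 34 mm above the origin. Seated, the origin is 78 mm above the bench, over a bay's centre within 2 mm, and the plate level
- cover_b: as cover_a. Under every cover, at (28, 22) and (-28, -22) mm, two flat-ended dowels 8 mm across stick out 3.5 mm; each bay has two matching holes 12 mm wide and 12 mm deep, so 2 mm of clearance all round
- cover_c: as cover_a. A cover that is not seated stands level on its two dowels: origin and plug 3 to 3.5 mm too high, 7 to 10 mm along the row from its bay, to either side. Pressed on its plug or above a dowel it is firm; pressed on its (-x, +y) corner (near left) or (+x, -y) corner it tips easily (under 2 N) by about 3.6 degrees until this corner touches the housing, and comes back level when let go
- cover_d: as cover_a. Each cover has an empty 7 mm screw hole in every corner; neighbouring bays are 92 mm apart, so seated plates leave 22 mm between them. A seated cover is firm wherever it is pressed
- spanner_13: loose steel combination spanner, 165 x 30 x 10 mm, lying in front of the housing; origin: centre of its underside
- hex_bolt_1: loose hex bolt, 87 mm long, head 36 mm, lying in front of the housing; origin: centre of its underside
- hex_bolt_2: loose hex bolt, 71 mm long, head 28 mm, lying in front of the housing; origin: centre of its underside
- nut_m24: loose dark hex nut, 42 mm across corners, 19 mm high, behind the housing; origin: centre of its underside
- oiler_bottle: loose small oiler bottle lying on its side, 97 mm long, 33 mm across, behind the housing; origin: centre of its underside
Things that resemble listed ones, but are neither listed nor needed, are in the scene too. What is shaped like the cover_a but orange or red is not meant.

How it is judged (in metres and radians):
On the way:
1. the loose cover is rocked where it was found: the fingers press on it (more than 1 N) and it tips by more than 0.04 rad (2.3 degrees) on its dowels, still within 4 mm of where it stood (((z of cover_a in the frame of housing above 0.08 m and angle between cover_a's own z axis and vertical above 0.04 rad and distance of cover_a from where it was at the start of the episode below 0.004 m and contact force between the fingers and cover_a above 1 N) or (z of cover_b in the frame of housing above 0.08 m and angle between cover_b's own z axis and vertical above 0.04 rad and distance of cover_b from where it was at the start of the episode below 0.004 m and contact force between the fingers and cover_b above 1 N) or (z of cover_c in the frame of housing above 0.08 m and angle between cover_c's own z axis and vertical above 0.04 rad and distance of cover_c from where it was at the start of the episode below 0.004 m and contact force between the fingers and cover_c above 1 N) or (z of cover_d in the frame of housing above 0.08 m and angle between cover_d's own z axis and vertical above 0.04 rad and distance of cover_d from where it was at the start of the episode below 0.004 m and contact force between the fingers and cover_d above 1 N))), for 0.2 s.
At the end, for the whole second after the job is handed in: all four covers at rest in their bays: underside within 1.3 mm of the housing's top, tilted less than 0.02 rad (1.1 degrees) (z of cover_a in the frame of housing between 0.0755 and 0.0793 m and angle between each of cover_a, cover_b, cover_c, cover_d's own z axis and vertical below 0.02 rad and linear speed of each of cover_a, cover_b, cover_c, cover_d below 0.01 m/s and z of cover_b in the frame of housing between 0.0755 and 0.0793 m and z of cover_c in the frame of housing between 0.0755 and 0.0793 m and z of cover_d in the frame of housing between 0.0755 and 0.0793 m); the robot touches nothing.
It fails at once if a cover is lifted: more than 12 mm above its seat, or tipped by more than 10 degrees (z of any of cover_a, cover_b, cover_c, cover_d in the frame of housing above 0.09 m or angle between any of cover_a, cover_b, cover_c, cover_d's own z axis and vertical above 0.175 rad).
It fails at once if a loose thing beside the housing is moved by more than 20 mm (distance of any of spanner_13, hex_bolt_1, hex_bolt_2, nut_m24, oiler_bottle from where it was at the start of the episode above 0.02 m).
It also fails if it takes over 64 s, if anything falls off the work surface, if the arm or the gripper's body presses on something with over 40 N, if the wrist force passes 120 N, or if a joint passes its speed limit or range.

## Working session

There is one attempt and no reset: what is moved stays moved. The work goes in short steps, Python scripts to look and compute and a shell command to move; the robot and the scene stay as the last step left them, time stands still between calls to the robot, and variables do not carry over. Pictures are saved under pics/ and viewed, and the job is handed in when it is done.

```bash
mkdir -p pics
python3 - <<'E'
from workcell import *
import cv2
for n in("side","top"):
    im=read_camera(n); cv2.imwrite(f"pics/{n}0.png",im[:,:,::-1]); print(n,camera_model(n))
print(get_obs())
E
```

```text
side {'vfov': 52.93891209558583, 'cx': 317.73822925561143, 'cy': 197.99677155707835, 'k1': -0.023856389106089934, 'position': array([ 498.26875232, -710.77472102,  656.16693084]), 'rotation': array([ 0.41489895,  0.00236492, -0.02155015,  0.90960918])}
top {'vfov': 55.47728781873209, 'cx': 318.9250704814, 'cy': 203.61433169107355, 'k1': -0.013472725090683977, 'position': array([ 462.6403136 ,  -60.58514405, 1045.14569566]), 'rotation': array([-0.03560257,  0.02039888,  0.71145999, -0.70152763])}
{'t': 0.1, 'qpos': array([ 1.18447842e+00,  2.07353969e-01,  1.54277938e+00, -4.92594090e-05,
        1.39351621e+00, -1.50490520e-01]), 'joint_vel': array([ 0.00201991, -0.00286961, -0.00249255,  0.00020179, -0.00049685,
        0.00035695]), 'effort': array([-4.67829377e-04, -3.71859598e+01, -2.82295346e+01,  7.00561074e-02,
        3.10712017e-02, -5.13838665e-05]), 'ee_pos': array([134.09277344, 558.3995507 , 204.41108293]), 'eef_rot': array([ 0.08247565,  0.70237312, -0.08388712,  0.70202046]), 'wrist_force': array([-0.08873203, -0.92901989, -0.11471446]), 'ft_torque': array([-0.0406438 , -0.00724246,  0.03406796]), 'grip_width': 94.09459928396754}
```

View pics/side0.png

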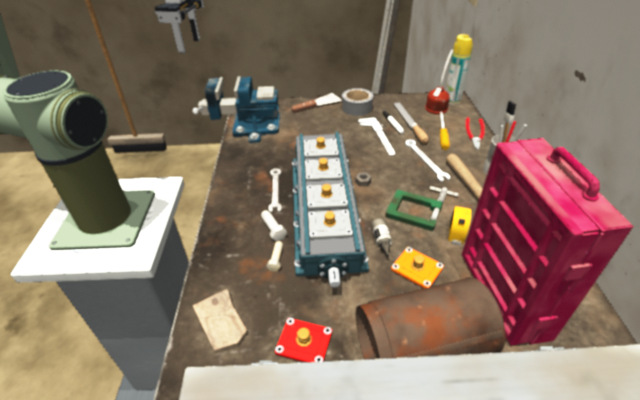

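View pics/top0.png

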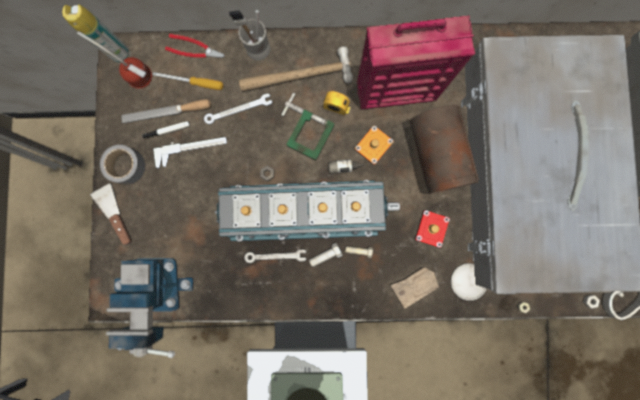

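The top view shows the housing with four covers, plugs near (246,210), (282,209), (322,207) and (356,206). The orange plate at (374,145) and the red one at (433,229) are decoys. Next I'll enlarge it.

Run:
```python
import cv2
a=cv2.imread("pics/top0.png")[170:280,205:410]; cv2.imwrite("pics/top0c.png",cv2.resize(a,None,fx=3.9,fy=3.9,interpolation=cv2.INTER_CUBIC))
a=cv2.imread("pics/side0.png")[125:295,260:400]; cv2.imwrite("pics/side0c.png",cv2.resize(a,None,fx=3.5,fy=3.5,interpolation=cv2.INTER_CUBIC))
```

```text
(no output)
```

View pics/top0c.png

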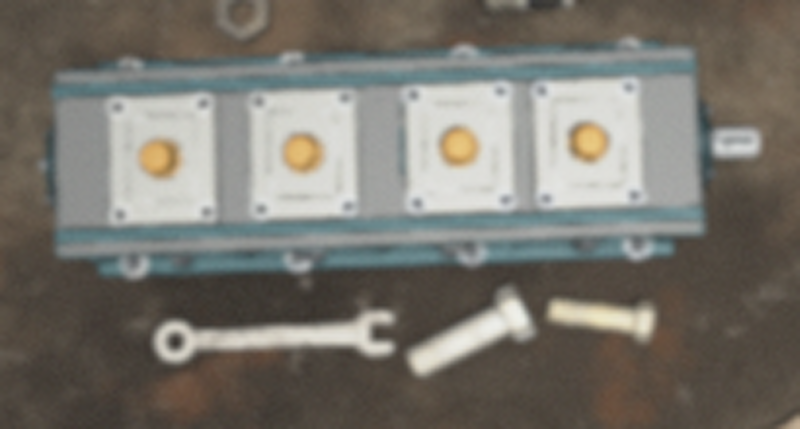

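View pics/side0c.png

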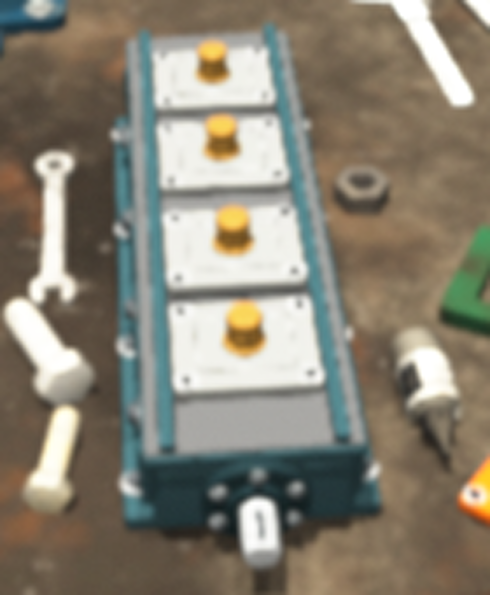

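```bash
cat > h.py <<'E'
import numpy as np,cv2
from workcell import *
from scipy.spatial.transform import Rotation as R
def pix2(n,uv,z):
    m=camera_model(n); f=200/np.tan(np.radians(m['vfov']/2))
    d=np.array([(uv[0]-m['cx'])/f,(uv[1]-m['cy'])/f]); s=d.copy()
    for _ in range(20): s=d/(1+m['k1']*(s@s))
    r=R.from_quat(m['rotation']).apply([s[0],-s[1],-1]); p=m['position']
    return p+r*(z-p[2])/r[2]
def proj(n,P):
    m=camera_model(n); f=200/np.tan(np.radians(m['vfov']/2))
    q=R.from_quat(m['rotation']).inv().apply(np.array(P)-m['position']); s=np.array([q[0],-q[1]])/-q[2]
    s=s*(1+m['k1']*(s@s)); return s*f+[m['cx'],m['cy']]
E
python3 - <<'E'
from h import *
np.set_printoptions(precision=1,suppress=True)
T=lambda u,v:((u+.5)/3.9-.5+205,(v+.5)/3.9-.5+170)
S=lambda u,v:((u+.5)/3.5-.5+260,(v+.5)/3.5-.5+125)
print("plug tops top"); 
for p in[(155,158),(301,153),(460,146),(592,140)]: print(pix2("top",T(*p),112)[:2])
print("plug tops side")
for p in[(213,47),(222,122),(233,214),(244,313)]: print(pix2("side",S(*p),112)[:2])
print("plate corners top z89: BL TL TR BR")
for c in [[(112,222),(109,96),(213,94),(215,220)],[(253,218),(249,92),(355,90),(355,215)],[(408,213),(405,86),(510,82),(516,208)],[(540,207),(534,80),(639,77),(643,203)]]:
    q=np.array([pix2("top",T(*p),89)[:2] for p in c]); print(q.ravel(),q.mean(0))
print("housing corners z86 (shoulder tops)")
for p in[(55,74),(692,48),(704,233),(57,256)]: print(pix2("top",T(*p),86)[:2])
print("wrist", get_obs()['ee_pos'])
E
```

```text
plug tops top
[523.4 143.4]
[525.3  50.7]
[528.2 -49.9]
[ 530.8 -133. ]
plug tops side
[524.9 143.1]
[527.   51.1]
[529.1 -45.6]
[ 530.6 -134.1]
plate corners top z89: BL TL TR BR
[483.8 176.4 565.9 178.7 566.1 110.6 484.2 109.4] [525.  143.8]
[485.2  84.7 567.1  87.1 567.3  18.1 486.2  18.7] [526.4  52.2]
[487.1 -15.5 569.4 -14.5 570.9 -82.6 489.3 -85.1] [529.2 -49.4]
[ 489.7 -100.5  572.   -98.1  572.9 -166.   491.4 -166.7] [ 531.5 -132.8]
housing corners z86 (shoulder tops)
[581.2 215.2]
[ 591.6 -201.2]
[ 471.6 -205.7]
[462.3 212.9]
wrist [134.1 558.4 204.4]
```

```bash
cat >> h.py <<'E'
np.set_printoptions(precision=1,suppress=True)
def plan(target,xy_y=None):
    """shift in tool axes to reach world target; rotvec (deg, tool axes) so tool x is down and tool y is along xy_y"""
    o=get_obs(); r=R.from_quat(o['eef_rot'])
    print("t %.2f pos"%o['t'],o['ee_pos'],"F",o['wrist_force'],"w %.1f"%o['grip_width'])
    print("axes",r.as_matrix().round(3).tolist())
    print("shift tool",r.inv().apply(np.array(target)-o['ee_pos']))
    if xy_y is not None:
        y=np.array([*xy_y,0.]);y/=np.linalg.norm(y);x=np.array([0,0,-1.]);D=R.from_matrix(np.c_[x,y,np.cross(x,y)])
        print("rotvec",np.degrees((r.inv()*D).as_rotvec()))
E
python3 - <<'E'
from h import *
plan((487,-20,300),(-0.0235,1))
for d in ((-0.0235,1),(0.0235,-1),(1,.0235),(-1,-.0235)): plan((487,-20,300),d)
for p in [(110,262),(180,262),(190,320),(115,345)]: print(pix2("top",p,120)[:2])
for p in [(207,75),(270,80),(280,90)]: print(pix2("side",p,120)[:2],pix2("side",p,0)[:2])
E
```

```text
t 0.10 pos [134.1 558.4 204.4] F [-0.1 -0.9 -0.1] w 94.1
axes [[-0.001, 0.234, 0.972], [-0.002, 0.972, -0.234], [-1.0, -0.002, -0.0]]
shift tool [ -94.7 -480.1  478.3]
rotvec [-14.9  -0.    0.1]
t 0.10 pos [134.1 558.4 204.4] F [-0.1 -0.9 -0.1] w 94.1
axes [[-0.001, 0.234, 0.972], [-0.002, 0.972, -0.234], [-1.0, -0.002, -0.0]]
shift tool [ -94.7 -480.1  478.3]
rotvec [-14.9  -0.    0.1]
t 0.10 pos [134.1 558.4 204.4] F [-0.1 -0.9 -0.1] w 94.1
axes [[-0.001, 0.234, 0.972], [-0.002, 0.972, -0.234], [-1.0, -0.002, -0.0]]
shift tool [ -94.7 -480.1  478.3]
rotvec [165.1   0.2   0. ]
t 0.10 pos [134.1 558.4 204.4] F [-0.1 -0.9 -0.1] w 94.1
axes [[-0.001, 0.234, 0.972], [-0.002, 0.972, -0.234], [-1.0, -0.002, -0.0]]
shift tool [ -94.7 -480.1  478.3]
rotvec [75.1  0.1  0.1]
t 0.10 pos [134.1 558.4 204.4] F [-0.1 -0.9 -0.1] w 94.1
axes [[-0.001, 0.234, 0.972], [-0.002, 0.972, -0.234], [-1.0, -0.002, -0.0]]
shift tool [ -94.7 -480.1  478.3]
rotvec [-104.9   -0.1    0.1]
[400.3 473. ]
[398.6 299.2]
[259.8 272.9]
[201.5 455.3]
[176.8 530.4] [104.9 808.2]
[382.1 474.2] [356.1 739.4]
[415.7 402.2] [397.2 651.3]
```

```bash
python3 -m inch '[[255,-50,0,0,-5,0,0],[255,-50,0,0,-5,0,0],[255,-45,0,0,-5,0,0],[255,0,-45,30,0,0,0],[255,0,-45,30,0,0,0],[255,0,-45,30,0,0,0],[255,0,-45,30,0,0,0],[255,0,-45,30,0,0,0]]'; python3 -c "
from h import *
plan((498,-23,130),(-0.0235,1))"
```

```text
t: 1.1
ee_pos: [293.7, 333.7, 350.0]
eef_rot: [-0.019, 0.708, 0.011, 0.706]
wrist_force: [0.2, 1.0, 0.1]
grip_width: 17.5
t 1.10 pos [293.7 333.7 350. ] F [0.2 1.  0.1] w 17.5
axes [[-0.003, -0.043, 0.999], [-0.011, 0.999, 0.043], [-1.0, -0.011, -0.004]]
shift tool [ 223.1 -362.8  189.5]
rotvec [ 1.1 -0.2  0.6]
```

```bash
python3 -m inch '[[255,0,-45,26,1,0,0],[255,0,-45,26,0,0,0],[255,10,-45,26,0,0,0],[255,20,-45,26,0,0,0],[255,40,-45,26,0,0,0],[255,40,-45,26,0,0,0],[255,40,-45,26,0,0,0],[255,40,-40,20,0,0,0],[255,0,0,0,0,0,0]]'; python3 -c "
from h import *
plan((500.6,-26,130),(-0.0235,1))"
```

```text
t: 2.22
ee_pos: [503.7, -22.4, 164.2]
eef_rot: [-0.01, 0.708, 0.004, 0.706]
wrist_force: [-0.9, 1.5, 0.8]
grip_width: 0.6
t 2.23 pos [503.7 -22.4 164.2] F [-0.9  1.5  0.8] w 0.6
axes [[-0.003, -0.019, 1.0], [-0.008, 1.0, 0.019], [-1.0, -0.008, -0.003]]
shift tool [34.2 -3.3 -3.1]
rotvec [-0.2 -0.2  0.4]
```

```bash
python3 -m inch '[[255,30,-3.5,-3,0,0,0],[255,25,0,0,0,0,0],[255,0,0,0,0,0,0]]'
python3 - <<'E'
from h import *
plan((500.6,-26,100),(-0.0235,1))
a=read_camera("side")[125:295,240:440,::-1]; cv2.imwrite("pics/s1.png",cv2.resize(a,None,fx=3.5,fy=3.5,interpolation=cv2.INTER_CUBIC))
a=read_camera("top")[150:280,205:410,::-1]; cv2.imwrite("pics/t1.png",cv2.resize(a,None,fx=3.9,fy=3.9,interpolation=cv2.INTER_CUBIC))
E
```

```text
t: 2.6
ee_pos: [501.2, -24.9, 110.1]
eef_rot: [-0.009, 0.707, 0.004, 0.707]
wrist_force: [-0.4, 0.2, 1.2]
grip_width: 0.5
t 2.60 pos [501.2 -24.9 110.1] F [-0.4  0.2  1.2] w 0.5
axes [[-0.001, -0.019, 1.0], [-0.007, 1.0, 0.019], [-1.0, -0.007, -0.001]]
shift tool [10.1 -1.  -0.6]
rotvec [-0.2 -0.1  0.4]
```

View pics/s1.png

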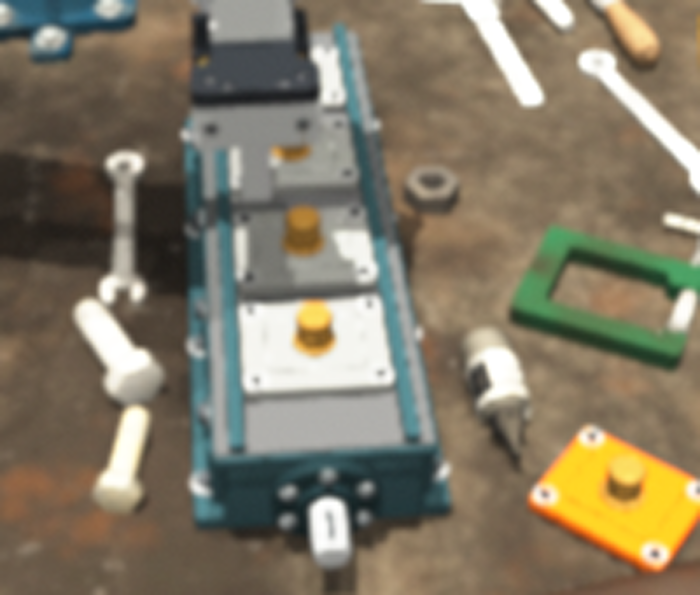

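View pics/t1.png

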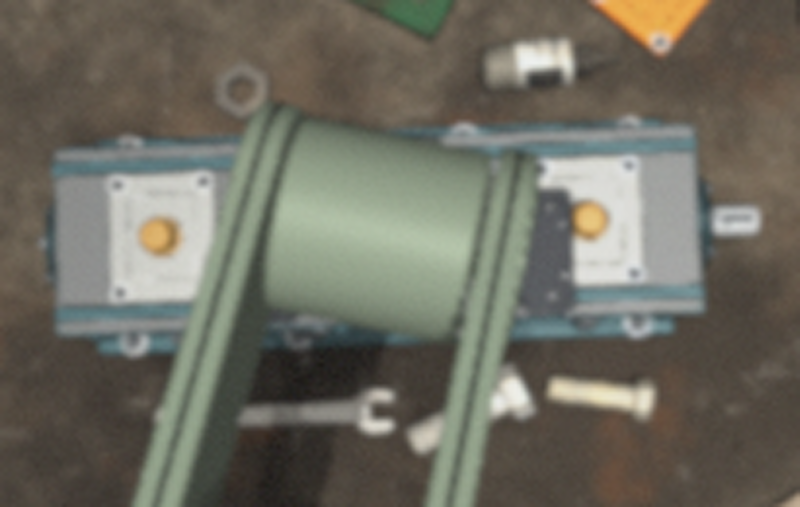

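The side view shows the closed fingers at crop (258,190), hanging above the near-left corner of the third cover from +y. The top view is blocked by the arm. I'll come down slowly.

```bash
python3 -m inch '[[255,9,-1,-0.5,0,0,0],[255,5,0,0,0,0,0],[255,0,0,0,0,0,0]]';python3 -m inch '[[255,2,0,0,0,0,0],[255,2,0,0,0,0,0]]';python3 -m inch '[[255,1.5,0,0,0,0,0],[255,0,0,0,0,0,0]]'
```

```text
t: 3.08
ee_pos: [505.2, -26.3, 100.9]
eef_rot: [-0.011, 0.704, 0.004, 0.711]
wrist_force: [0.3, -0.5, -0.4]
grip_width: 0.4
t: 3.32
ee_pos: [505.7, -26.5, 97.2]
eef_rot: [-0.011, 0.703, 0.004, 0.711]
wrist_force: [0.3, -0.1, 0.3]
grip_width: 0.5
t: 3.58
ee_pos: [505.6, -26.5, 95.4]
eef_rot: [-0.011, 0.703, 0.004, 0.711]
wrist_force: [-0.2, -0.6, -1.2]
grip_width: 0.3
```

```bash
python3 -c "
from h import *
print(get_obs()['qpos'].round(3).tolist());print(get_obs()['effort'].round(1).tolist())
plan((500.6,-26,93),(-0.0235,1))"
```

```text
[-0.219, 0.177, 1.823, -0.008, 1.129, -1.807]
[-0.0, -32.2, -24.6, -0.1, 0.0, -0.0]
t 3.58 pos [505.6 -26.5  95.4] F [-0.2 -0.6 -1.2] w 0.3
axes [[0.011, -0.021, 1.0], [-0.009, 1.0, 0.021], [-1.0, -0.01, 0.011]]
shift tool [ 2.3  0.6 -5. ]
rotvec [-0.2  0.6  0.6]
```

```bash
python3 -m inch '[[255,0,0.5,-4,0,0.6,0.6],[255,0,0,0,0,0,0]]';python3 -m inch '[[255,1.5,0,0,0,0,0],[255,0,0,0,0,0,0]]';python3 -m inch '[[255,1.5,0,0,0,0,0],[255,0,0,0,0,0,0]]'
```

```text
t: 3.82
ee_pos: [501.3, -26.1, 95.3]
eef_rot: [-0.007, 0.707, 0.008, 0.707]
wrist_force: [0.2, 0.2, -0.1]
grip_width: 0.7
t: 4.08
ee_pos: [501.4, -26.1, 93.8]
eef_rot: [-0.007, 0.707, 0.008, 0.707]
wrist_force: [0.8, 0.2, 0.2]
grip_width: 0.6
t: 4.32
ee_pos: [501.4, -26.1, 92.2]
eef_rot: [-0.007, 0.707, 0.008, 0.707]
wrist_force: [-0.1, -0.0, 0.5]
grip_width: 0.5
```

```bash
for i in 1 2 3; do python3 -m inch '[[255,1,0,0,0,0,0],[255,0,0,0,0,0,0]]'|egrep 'pos|force'; done
```

```text
ee_pos: [501.5, -26.0, 91.2]
wrist_force: [-0.6, -0.1, 1.5]
ee_pos: [501.6, -26.0, 90.7]
wrist_force: [-0.7, 0.0, 0.7]
ee_pos: [501.6, -26.0, 90.7]
wrist_force: [-0.4, 0.4, 1.8]
```

```bash
for i in 1 2 ; do python3 -m inch '[[255,2,0,0,0,0,0],[255,0,0,0,0,0,0]]'|egrep 'pos|force'; done; python3 -m inch '[[255,3,0,0,0,0,0]]'|egrep 'pos|force'
```

```text
ee_pos: [501.6, -26.0, 90.7]
wrist_force: [-2.8, 0.5, 2.3]
ee_pos: [501.7, -26.0, 90.6]
wrist_force: [-1.6, 0.2, 2.4]
ee_pos: [501.9, -26.0, 90.0]
wrist_force: [-10.6, 2.2, 28.4]
```

Run:
```python
from h import *
a=read_camera("side")[125:295,240:440,::-1]; cv2.imwrite("pics/s2.png",cv2.resize(a,None,fx=3.5,fy=3.5,interpolation=cv2.INTER_CUBIC))
o=get_obs(); print(o['ee_pos'],o['wrist_force'],o['effort'])
```

```text
[501.8 -26.   90.1] [-8.2  1.9 19. ] [ -0.6 -23.8 -21.3   0.1  -2.8  -0. ]
```

View pics/s2.png

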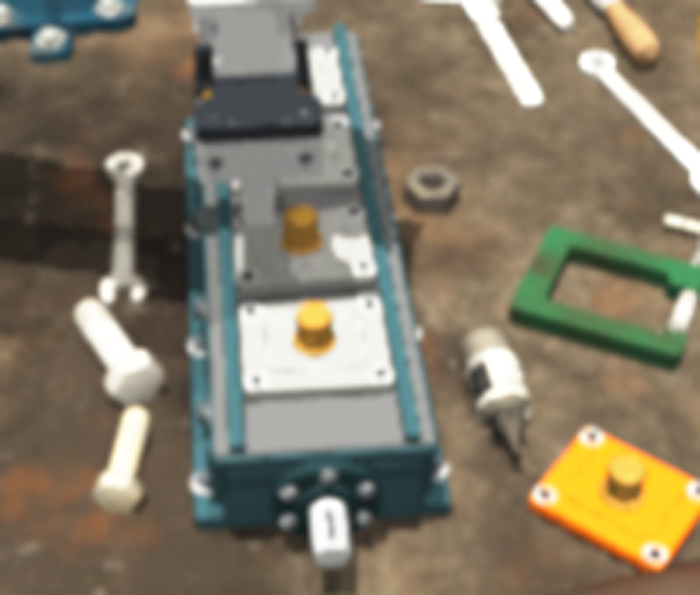

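```bash
python3 -m inch '[[255,2,0,0,0,0,0],[255,1.5,0,0,0,0,0],[255,1.5,0,0,0,0,0]]'|egrep 't:|pos|force';  python3 - <<'E'
import cv2,numpy as np
for n in("s1","s2"):
    a=cv2.imread(f"pics/{n}.png"); h=cv2.cvtColor(a,cv2.COLOR_BGR2HSV)
    for (x0,x1,y0,y1) in((260,345,195,270),(280,350,290,360)):
        m=cv2.inRange(h[y0:y1,x0:x1],(10,140,60),(30,255,255)); v,u=np.nonzero(m); print(n,u.min()+x0,u.max()+x0,v.min()+y0,v.max()+y0,u.mean()+x0,v.mean()+y0,len(u))
    cv2.imwrite(f"pics/{n}z.png",cv2.resize(a[180:310,210:400],None,fx=2,fy=2))
b=np.vstack([cv2.imread("pics/s1z.png"),cv2.imread("pics/s2z.png")]);cv2.imwrite("pics/cmp.png",b)
E
```

```text
t: 6.12
ee_pos: [501.8, -26.0, 90.2]
eef_rot: [-0.008, 0.708, 0.008, 0.706]
wrist_force: [-5.8, 1.0, 12.7]
s1 285 320 208 253 302.41379310344826 231.27272727272728 1276
s1 296 331 301 353 313.9045857988166 329.1516272189349 1352
s2 284 319 207 252 300.7134920634921 229.984126984127 1260
s2 296 331 301 353 313.8786084381939 329.179866765359 1351
```

View pics/cmp.png

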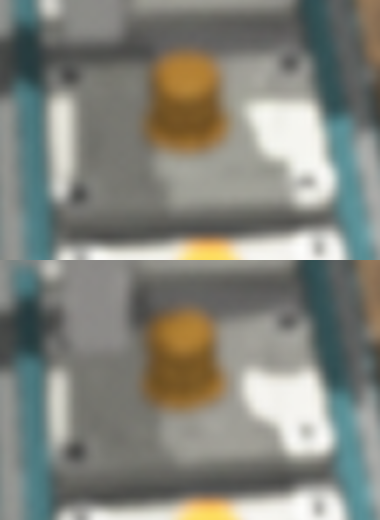

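The loose cover tipped: its plug moved about 1.7 crop px (1.3 up) in the side view, while the neighbouring plug stayed still. The fingertip sank from 92.2 to 90.7 at about 2 N and then stopped firm. I'll release and go round to the plug's -y side.

```bash
python3 -m inch '[[255,-15,0,0,0,0,0],[255,-30,0,0,0,0,0],[255,-10,-25,14,0,0,0],[255,0,-27,14,0,0,0],[255,0,0,0,0,0,0]]'
python3 - <<'E'
from h import *
plan((530,-80,98),(-0.0235,1))
a=read_camera("side")[125:295,240:440,::-1]; cv2.imwrite("pics/s3.png",cv2.resize(a,None,fx=3.5,fy=3.5,interpolation=cv2.INTER_CUBIC))
E
```

```text
t: 6.75
ee_pos: [533.3, -78.7, 147.3]
eef_rot: [-0.008, 0.706, 0.008, 0.708]
wrist_force: [-0.0, -0.2, -0.0]
grip_width: 0.5
t 6.75 pos [533.3 -78.7 147.3] F [-0.  -0.2 -0. ] w 0.5
axes [[0.002, -0.023, 1.0], [-0.0, 1.0, 0.023], [-1.0, -0.0, 0.002]]
shift tool [49.3 -1.2 -3.4]
rotvec [-0.   0.1  0. ]
```

View pics/s3.png

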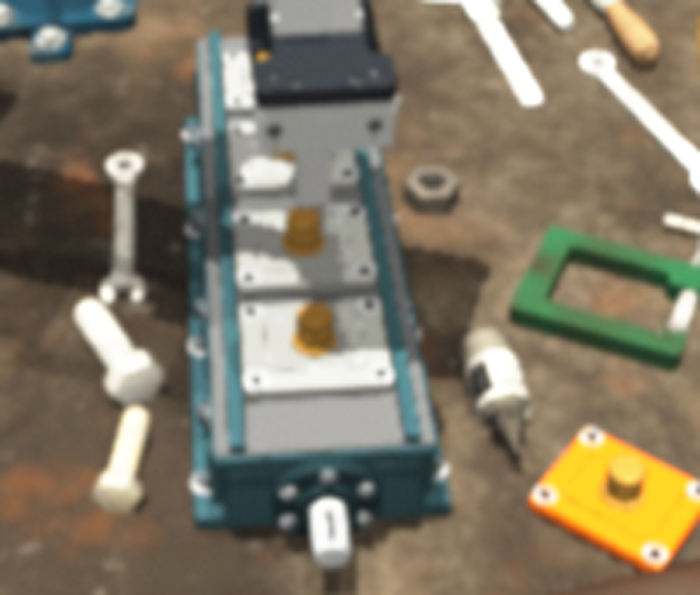

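```bash
python3 - <<'E'
from h import *
print((proj("side",(533.3,-91,147))-[240,125])*3.5,(proj("side",(529.2,-49.4,115))-[240,125])*3.5)
E
python3 -m inch '[[255,25,-1.5,-3.5,0,0,0],[255,12,0,0,0,0,0],[255,0,0,0,0,0,0]]'
python3 - <<'E'
from h import *
plan((530,-80,98),(-0.0235,1))
a=read_camera("side")[125:295,240:440,::-1]; cv2.imwrite("pics/s4.png",cv2.resize(a,None,fx=3.5,fy=3.5,interpolation=cv2.INTER_CUBIC))
E
```

```text
[312.8 215.2] [302.2 212.8]
t: 7.18
ee_pos: [528.0, -76.8, 108.8]
eef_rot: [-0.008, 0.707, 0.01, 0.707]
wrist_force: [0.5, 0.2, -0.0]
grip_width: 0.2
t 7.17 pos [528.  -76.8 108.8] F [ 0.5  0.2 -0. ] w 0.2
axes [[-0.0, -0.025, 1.0], [0.002, 1.0, 0.025], [-1.0, 0.002, -0.0]]
shift tool [10.8 -3.3  1.9]
rotvec [ 0.1 -0.  -0.1]
```

View pics/s4.png

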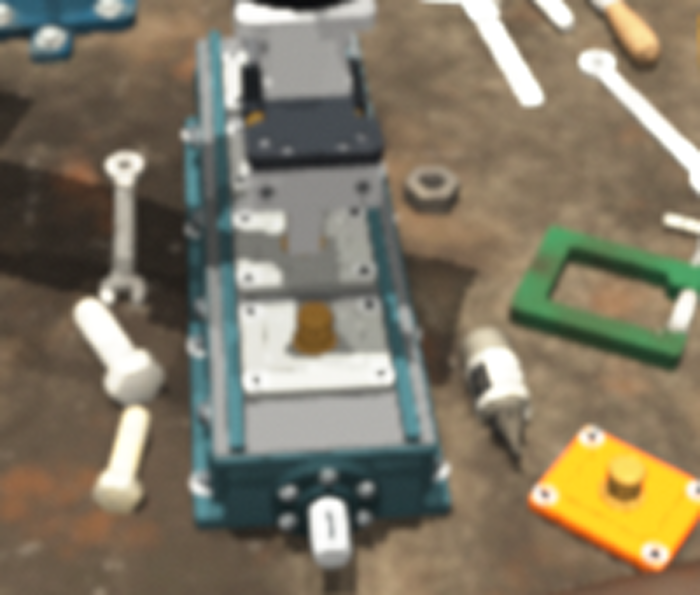

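```bash
python3 -m inch '[[255,6,-1.5,1,0,0,0],[255,5,0,0.5,0,0,0],[255,0,0,0,0,0,0]]'; for i in 1 2 3 ; do python3 -m inch '[[255,0,1.2,0,0,0,0],[255,0,0,0,0,0,0]]'|egrep 'pos|force'; done
```

```text
t: 7.6
ee_pos: [531.2, -78.3, 99.2]
eef_rot: [-0.009, 0.706, 0.01, 0.708]
wrist_force: [-0.9, 0.2, 1.1]
grip_width: 0.3
ee_pos: [531.5, -77.1, 99.5]
wrist_force: [-0.7, 0.1, 0.1]
ee_pos: [531.7, -75.9, 99.8]
wrist_force: [0.3, -0.1, 0.6]
ee_pos: [531.7, -74.6, 99.9]
wrist_force: [-0.1, -0.2, 0.3]
```

```bash
for i in 1 2 3 4; do python3 -m inch '[[255,0.5,1.2,-0.5,0,0,0],[255,0,0,0,0,0,0]]'|egrep 'pos|force'; done
```

```text
ee_pos: [531.1, -73.3, 99.3]
wrist_force: [-0.8, -0.0, 0.1]
ee_pos: [530.5, -72.2, 98.8]
wrist_force: [0.2, -0.8, -1.1]
ee_pos: [530.1, -71.2, 98.4]
wrist_force: [-0.1, -0.6, 0.6]
ee_pos: [530.1, -71.0, 98.5]
wrist_force: [-0.6, -0.7, 0.3]
```

```bash
for i in 1 2 3; do python3 -m inch '[[255,0,1.5,0,0,0,0],[255,0,1,0,0,0,0]]'|egrep 'pos|force'; done;  python3 - <<'E'
from h import *
a=read_camera("side")[125:295,240:440,::-1]; cv2.imwrite("pics/s5.png",cv2.resize(a,None,fx=3.5,fy=3.5,interpolation=cv2.INTER_CUBIC))
E
```

```text
ee_pos: [530.1, -69.2, 98.4]
wrist_force: [-0.5, -2.3, -0.7]
ee_pos: [530.0, -66.5, 98.3]
wrist_force: [1.1, -2.7, 0.3]
ee_pos: [529.6, -63.4, 97.9]
wrist_force: [0.4, -2.4, 0.1]
```

View pics/s5.png

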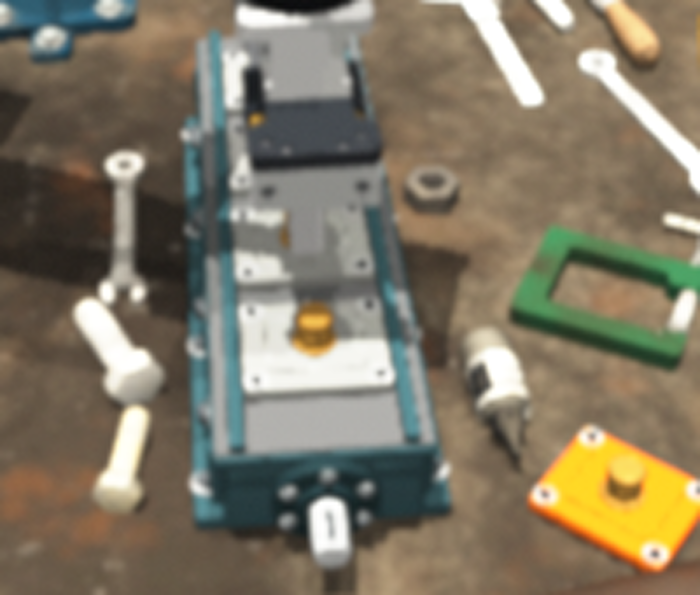

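The cover is sliding under about 2.4 N, and the gap to cover 4 (crop y ~290) has widened. I'll carry on in small steps.

```bash
for i in 1 2 3; do python3 -m inch '[[255,0,1,0.2,0,0,0],[255,0,0,0,0,0,0]]'|egrep 'pos|force'; done
```

```text
ee_pos: [529.7, -62.3, 97.9]
wrist_force: [-0.2, -2.4, -0.1]
ee_pos: [529.7, -61.8, 97.9]
wrist_force: [-0.8, -2.6, -1.4]
ee_pos: [529.4, -61.5, 97.9]
wrist_force: [-1.0, -3.1, -0.4]
```

```bash
for i in 1 2 ; do python3 -m inch '[[255,0,1.5,0.2,0,0,0],[255,0,0,0,0,0,0]]'|egrep 'pos|force'; done
```

```text
ee_pos: [529.4, -61.3, 98.2]
wrist_force: [-1.4, -2.1, -1.3]
ee_pos: [529.4, -61.2, 98.4]
wrist_force: [-1.1, -3.4, -1.2]
```

```bash
python3 -m inch '[[255,0,-5,0,0,0,0],[255,0,-5,0,0,0,0],[255,-30,-3,0,0,0,0],[255,-45,0,0,0,0,0],[255,-45,0,-30,0,0,0],[255,-40,30,-60,0,0,0],[255,-20,30,-60,0,0,0],[255,0,30,-30,0,0,0],[255,0,50,0,0,0,0],[255,0,50,0,0,0,0]]'; python3 -m inch '[[255,0,50,0,0,0,0],[255,0,50,0,0,0,0],[255,0,50,-10,0,0,0],[255,0,50,-10,0,0,0],[255,0,0,0,0,0,0]]'
python3 - <<'E'
from h import *
a=read_camera("side")[125:295,260:400,::-1]; cv2.imwrite("pics/s6.png",cv2.resize(a,None,fx=3.5,fy=3.5,interpolation=cv2.INTER_CUBIC))
a=read_camera("top")[170:280,205:410,::-1]; cv2.imwrite("pics/t6.png",cv2.resize(a,None,fx=3.9,fy=3.9,interpolation=cv2.INTER_CUBIC))
E
```

```text
t: 12.65
ee_pos: [360.3, 110.0, 274.5]
eef_rot: [-0.005, 0.703, 0.009, 0.711]
wrist_force: [1.2, -1.0, 0.3]
grip_width: 0.5
t: 13.28
ee_pos: [333.0, 321.0, 276.8]
eef_rot: [-0.005, 0.703, 0.014, 0.711]
wrist_force: [-0.2, -0.8, -0.1]
grip_width: 0.7
```

View pics/s6.png

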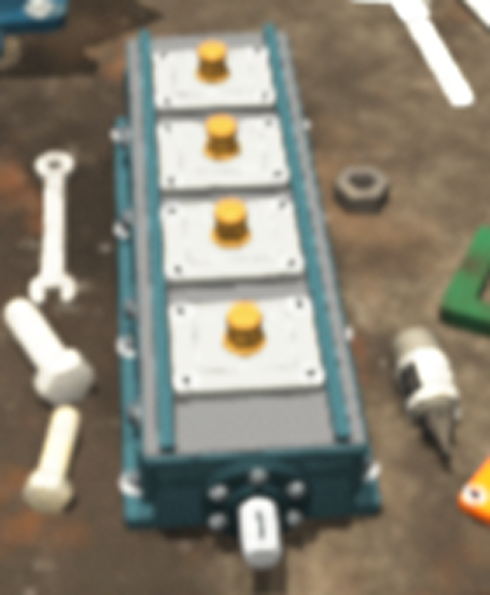

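View pics/t6.png

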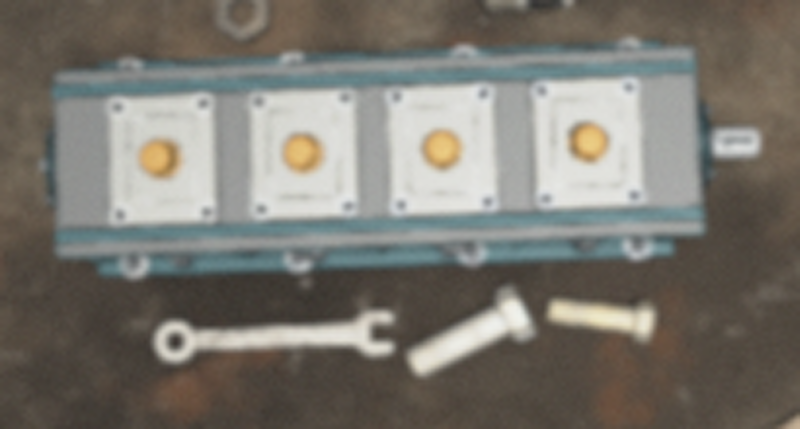

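```bash
python3 - <<'E'
from h import *
from scipy.optimize import least_squares
def cent(f,off,fx,x0,x1,y0,y1):
    a=cv2.imread(f)[y0:y1,x0:x1]; m=cv2.inRange(cv2.cvtColor(a,cv2.COLOR_BGR2HSV),(10,110,60),(32,255,255)); 
    v,u=np.nonzero(m); vt=v.min()
    return np.array([(u.mean()+x0+.5)/fx-.5+off[0],(v.mean()+y0+.5)/fx-.5+off[1]]),len(u)
for tag in("0c","6"):
    T="pics/top0c.png" if tag=="0c" else "pics/t6.png"; S="pics/side0c.png" if tag=="0c" else "pics/s6.png"
    print(tag)
    for tx,sx,sy in[(157,213,62),(302,222,136),((460 if tag=="0c" else 442),(233 if tag=="0c" else 230),(228 if tag=="0c" else 220)),(590,244,327)]:
        t,n1=cent(T,(205,170),3.9,tx-28,tx+28,118,182); s,n2=cent(S,(260,125),3.5,sx-28,sx+28,sy-36,sy+36)
        f=lambda P:np.r_[proj("top",P)-t,proj("side",P)-s]
        r=least_squares(f,[528,0,100]); print(r.x,n1,n2,"res",r.fun)
E
python3 -c "
import cv2
a=cv2.imread('pics/s6.png')[180:400,140:350];cv2.imwrite('pics/s6z.png',cv2.resize(a,None,fx=2.6,fy=2.6))"
```

```text
0c
[524.  143.3  99.2] 844 939 res [ 0.  0.  0. -0.]
[526.1  51.3  99.4] 806 1149 res [ 0.  0.  0. -0.]
[528.6 -48.9 101.3] 774 1367 res [ 0.  0.  0. -0.]
[ 530.7 -131.6   97. ] 782 1594 res [ 0.  0.  0. -0.]
6
[524.  143.3  99.1] 845 932 res [ 0.  0.  0. -0.]
[526.1  51.3  99.4] 806 1149 res [ 0.  0.  0. -0.]
[527.6 -37.9  97.7] 769 1329 res [-0. -0. -0.  0.]
[ 530.7 -131.7   96.8] 782 1572 res [ 0.  0.  0. -0.]
```

View pics/s6z.png

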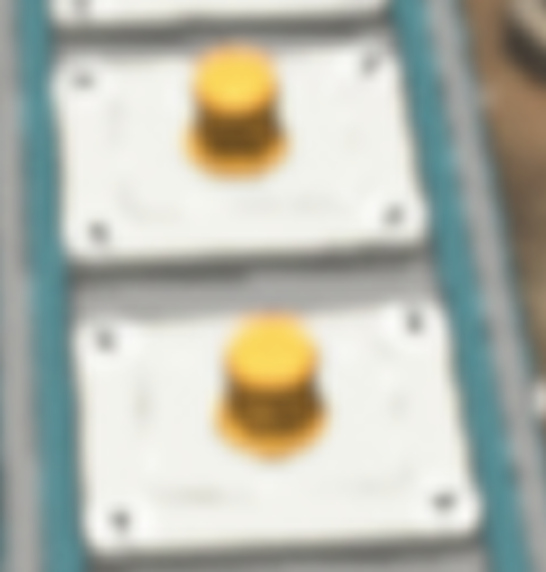

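```bash
python3 -c "
from workcell import *
print(get_obs()['wrist_force'],sign_off())"
```

```text
the job is handed in; nothing more can be done
[-0.2591615   0.93790358 -0.06878123] None
```

The loose cover was the third from +y. It is now pushed into its bay, and the job was handed in at about 13.4 s of the 64 s; no verdict is reported.

- **Finding it:** In the first pictures that cover stood about 9 mm off its bay towards -y and its plug was about 3 mm too high. I pressed only that cover's near left corner and not the other three. It sank about 1.5 mm at roughly 2 N and then stopped firm. In the side view its plug shifted while the neighbouring plug did not move.
- **Rock check:** I did not measure the tip angle directly. The plug shift and the fingertip's drop fit the full 3.6 degrees. The fingertip was on the cover for well over 0.2 s.
- **Seating it:** I pushed its plug along +y with the closed fingers at about 2.4 N until it stopped.
- **Last check, height:** With both cameras, the plug had come down 3.6 mm and moved 11 mm along the row. Its height is within 0.5 mm of the line through the other three plugs.
- **Last check, surroundings:** The plate looks level, the pictures show the loose things where they were, and the arm was clear of everything.
- **Disagreement:** Measured against the other plugs, the cover sits about 2.5 mm past its bay's centre towards +y, slightly over the 2 mm given. I took this as the dowels resting on the hole walls plus measuring error, and left it because the height showed it seated.

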